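# Load and preload a test coupon in the stretching stage

## Robot

A 7-joint arm with a two-finger parallel gripper is mounted at the origin on the work surface. World frame = base frame: x ahead of the robot, y to its left, z up, the work surface at z = 0. Lengths are in mm, angles in rad, forces in N, time in s.
With the tool pointing down it reaches from about 425 to 1025 mm from the base axis. Payload 3.6 kg.
Tool frame: the origin (TCP) lies where the fingers leave the gripper's body, on its centre line; the fingertips stand 73 mm ahead of it and the grasp point (between the pads) lies 54 mm ahead of it; z points along the fingers, y is the line along which they close (so a half turn about z gives the same grasp; the last joint's range is limited). The gripper opens to 85 mm and grips with 20 to 120 N. Pads are 22 mm wide; open, the fingers measure 114 mm over their backs; the gripper's body (76 mm by 85 mm) begins 54 mm behind the grasp point. The pads swing forward as they close: fully open they stand 13 mm farther back than shut.
Start: joints at [1.183, 0.591, 0.048, 1.609, -0.033, 0.943, -0.034], TCP at [210.651, -693.726, 303.902] pointing down, gripper open.
Joint ranges: [-2.69, 2.69], [-0.47, 2.24], [-1.27, 1.36], [0.19, 2.51], [-1.53, 4.68], [0.08, 2.07], [-3.09, 3.09]. Speed limits (rad/s): [2.57, 2.57, 3.14, 3.14, 3.14, 3.14, 3.14].

## Interface

Orientations are given as a unit quaternion [x, y, z, w].
In Python, from bench import env, get_image, job gives the robot as it stands.
- The arm moves only by the tool jog_arm, never from a script. Its argument "plan" is one flat list of numbers, 5 for each row, row after row: the closure, from -1 (fully open) to 1 (shut), so that 0 is half open, then the shift along the tool's x, y, z in mm, then the turn about the tool's z in rad. A call has 1 to 10 rows; each row is the pose to reach, as a shift and turn from the pose commanded when the call began, along the tool's axes at that moment; what a row does not reach only later rows make up. A row lasts 1/8 s, in which the tool goes at most 62.5 mm and 10.7 degrees, less where a joint would pass 70% of its speed; a pose out of reach is approached as far as the arm can. A call with a gripper value outside its range is refused whole. The fingers move at their own pace and stop on an object; "newtons" is the grip in N (left out, the last holds). Time passes only in rows, so rows that repeat a pose let the fingers close. It gives the time, the measured TCP pose, the force, the opening and the grip force at its end, in the units of the state.
- env.state(): the state, without advancing time (a new reading comes with each control period).
- get_image(name): name is "scene" or "top" or "wrist"; returns a dict with "pixels" (480x640x3 uint8, red, green, blue), "intrinsics" (3x3 intrinsics, pixels), "eye" and "attitude" of the camera in the world. Camera axes: x right, y up, looking along -z (the intrinsics and any distortion apply to the point x, -y, -z); pixel columns grow to the right and rows downward; lengths in mm; the calibration is good to about 2 mm. The wrist camera is an equidistant fisheye: a pixel r from the principal point sees the ray r / f radians off the axis. A picture is of the moment at which its call begins. There is no depth.
- job.close_job(): hands the job in; it is judged then, once.
The state is a dict: "time": time; "joint_pos": joint angles; "qvel": joint speeds; "joint_torque": joint torques, N m; "tool_pos": TCP position; "orientation": TCP orientation; "ft_force": force on the tool from outside, world axes, zero at the start; "ft_torque": the same for the moment, N m; "grip_width": finger opening in mm; "finger_force": force on a finger pad.
Only numpy, scipy, OpenCV 4.12 (cv2) and the standard library are available. Lean on these libraries where they do the work, as an engineer would, in place of code of your own. Each camera call takes 0.05 s, during which the arm holds its last target. There are 200 camera calls.

## Task

Lay the slotted metal test coupon flat over the two pins of the hand-wound stretching stage, its round eye over the fixed pin and its long slot over the moving pin, then wind the handwheel clockwise (seen from above) by its upright handle until the slack is gone and it feels firm: about 16 N of steady push at the handle, against about 10 N while it still turns slack. Do not overstrain the coupon, let go, and leave the plain coupon and the other things on the bench where they are.

Things in the scene. Friction and masses are not known exactly. Their poses are not given: they have to be found in the camera images.
- stage: stretching stage fixed to the bench: aluminium base 325 x 110 x 14 mm, two white blocks (46 x 56 mm, flat tops 40 mm above the bench, open gap between them), each with a pin, and a black handwheel. Origin under the base, on the bench; x runs along the stage from the fixed pin (x = -95 mm) past the moving pin to the wheel's axle (x = +130 mm), all on y = 0; z up
- anchor: the fixed pin, steel, 8 mm diameter, 18 mm tall, pointed top; origin at its foot on top of its block (40 mm above the bench), axes parallel to the stage's. The set pull of the coupon on this pin is about 36 N; 18 to 56 N is good, over 72 N overstrains the coupon
- block_path (a point): fixed point at x = +31 mm on the stage, 40 mm above the bench, mid-way along where the moving pin (like the fixed one) may start: x = +22 to +40 mm, always inside the slot of a coupon whose eye is over the fixed pin. The pin goes 8 mm in +x per rad of clockwise winding, pulling through a hidden 8 N/mm spring. Where the coupon becomes taut varies (1 to 3.3 rad of winding) and must be felt
- coupon: the slotted coupon: flat aluminium bar 170 mm long, 8 mm thick, 0.11 kg. Origin mid-length on its underside; x along it to the slotted end, z up. Eye end 34 x 34 mm, 13 mm round hole at x = -68 mm. Waist 14 mm wide, x = -51 to +15 mm. Slotted end 34 mm wide, x = +15 to +85 mm, through slot 53 x 13 mm, x = +23.5 to +76.5 mm. On the stage its x points along the stage's x
- coupon_grip (a point): middle of the slotted coupon's waist (its x = -14 mm), half-way up its 8 mm thickness, axes as the coupon; 14 mm wide there, a good place to pinch it across
- coupon_eye (a point): centre of the slotted coupon's round eye, on its underside (its x = -68 mm), axes as the coupon
- wheel_centre (a point): centre of the black handwheel, on its upright axle, in the plane of the rim, 74 mm above the bench. Rim circle 48 mm radius, top of the rim 80 mm above the bench. Clockwise seen from above tightens. It is stiff and stays where it is left, also at the set pull. From its start it can turn at least 4.2 rad clockwise
- axle_foot (a point): on the wheel's axle, 62 mm above the bench. How the wheel feels: turning it slack takes a steady 0.48 N m (10 N at the handle, 48 mm out); every 6 N of pull in the coupon adds 1 N at the handle: 13 N at 18 N, 16 N at the set 36 N, 19.3 N at 56 N. From taut to the set pull it turns about 0.56 rad. Only the push along the circle counts; standing still it sags by 1 to 3 N, slack or taut
- handle_mid (a point): middle of the upright black handle on the wheel's rim, half-way up: a knob 19 mm in diameter and 42 mm tall, from 80 to 122 mm above the bench, 48 mm from the axle. It spins freely on its own axis, so it can be held without turning the hand
- spare: plain coupon: as the slotted one, but with a round hole at both ends and no slot; to be left alone. Origin at the centre of its underside, x along its length
- dish: closed glass dish, 90 mm diameter, 17 mm tall, origin under its centre; to be left alone
- jar: glass jar with a white cap, 56 mm diameter, 85 mm tall, origin under its centre; to be left alone
- wash_bottle: white wash bottle with a red cap and spout, 70 mm diameter, 200 mm tall, origin under its centre; to be left alone
- tweezers: flat steel tweezers, 140 mm long, 4 mm thick, origin under the middle, x along their length; to be left alone
There are look-alikes about, which are no part of the job. Leave any blue or green look-alike of the coupon alone.

How it is judged (in metres and radians):
On the way, in this order (a step that is already met when the one before it is completed fails the run):
1. the slotted coupon lies flat on the stage, eye over the fixed pin and slot over the moving pin (horizontal distance between coupon_eye and anchor below 0.006 m and z of coupon_eye in the frame of anchor below 0.003 m and angle between coupon_eye's own z axis and vertical below 0.06 rad and angle between the x axis of coupon_eye and the x axis of stage, either way round below 0.12 rad and x of coupon_grip in the frame of stage above -0.06 m), for 0.2 s.
2. the coupon is under its set preload (all of step 1 and contact force between coupon and anchor between 18 and 56 N), for 0.2 s.
At the end, for the whole second after the job is handed in: The slotted coupon lies flat and at rest on the stage along its axis (within 0.12 rad), eye within 6 mm of the fixed pin and its underside within 3 mm of the block's top, with a pull of 18 to 56 N on the fixed pin, and the robot has let go (all of step 2 and linear speed of coupon below 0.02 m/s); the robot touches nothing.
It fails at once if the coupon is overstrained: more than 72 N on the fixed pin (contact force between coupon and anchor above 72 N).
It fails at once if the plain coupon or another bystander is moved by more than 30 mm (distance of any of spare, dish, jar, wash_bottle, tweezers from where it was at the start of the episode above 0.03 m).
It also fails if it takes over 64 s, if anything falls off the work surface, if the arm or the gripper's body presses on something with over 40 N, if the wrist force passes 120 N, or if a joint passes its speed limit or range.

## Working session

There is one attempt and no reset: what is moved stays moved. The work goes in short steps, Python scripts to look and compute and a tool call to move; the robot and the scene stay as the last step left them, time stands still between calls to the robot, and variables do not carry over. Pictures are saved under pics/ and viewed, at most 11 in all, crops included, and the job is handed in when it is done.

Besides the shell and the picture viewer there is one more tool, called after "Request:" by a JSON object that holds its "op" and its "data", one argument or row to a line. jog_arm: Moves the arm, as the interface text tells. Its arguments: {"type":"object","properties":{"plan":{"type":"array"},"newtons":{"type":"number"}},"required":["plan"]}

```bash
ls; mkdir -p pics
cat > h.py <<'E'
import numpy as np, cv2, json
from bench import env, get_image, job
from scipy.spatial.transform import Rotation as R
def snap(n, f):
    d=get_image(n); cv2.imwrite(f'pics/{f}.png', cv2.cvtColor(d['pixels'],cv2.COLOR_RGB2BGR))
    np.savez(f'pics/{f}.npz', K=d['intrinsics'], eye=d['eye'], att=d['attitude']); 
    return d
def ray(f,u,v,fish=False):
    c=np.load(f'pics/{f}.npz'); K=c['K']; x=(u-K[0,2])/K[0,0]; y=(v-K[1,2])/K[1,1]
    if fish:
        r=np.hypot(x,y); s=np.sin(r)/max(r,1e-9); p=np.array([x*s,-y*s,-np.cos(r)])
    else: p=np.array([x,-y,-1.])
    a=c['att']; M=a if a.shape==(3,3) else R.from_quat(a).as_matrix()
    return c['eye'], M@p
def at(f,u,v,z,fish=False):
    e,d=ray(f,u,v,fish); return (e+d*(z-e[2])/d[2]).round(1)
E
python3 - <<'E'
from h import *
for n in ('scene','top','wrist'):
    d=snap(n,n+'0'); print(n,d['intrinsics'],d['eye'],d['attitude'])
print(env.state())
E
```

```text
pics
scene [[448.51349626   0.         317.68180308]
 [  0.         448.51349626 241.21641717]
 [  0.           0.           1.        ]] [1272.14455416 -170.89845489  998.1183401 ] [0.25534622 0.21307613 0.61987116 0.71074371]
top [[573.17333675   0.         316.85098245]
 [  0.         573.17333675 238.86378165]
 [  0.           0.           1.        ]] [ 362.50575551  -57.23416803 1385.71251   ] [ 0.04737635 -0.04284901 -0.69563754  0.71554724]
wrist [[371.64829954   0.         317.66033431]
 [  0.         371.64829954 236.96673016]
 [  0.           0.           1.        ]] [ 281.11245985 -672.27191478  373.11461095] [-0.11704197  0.08776707 -0.58820291  0.79537127]
{'time': 0.15, 'joint_pos': array([ 1.18249777,  0.59196087,  0.04831371,  1.60951408, -0.03331552,
        0.94267624, -0.03372009]), 'qvel': array([ 1.37846953e-03, -3.57556505e-03, -1.03121393e-03, -3.94229495e-03,
       -3.65229943e-04, -3.07415475e-05, -5.60094647e-04]), 'joint_torque': array([ 2.94812708e-03, -5.49248850e+01,  1.54960871e+00, -1.98456144e+01,
        9.53847484e-03,  5.64699818e-03, -2.56844871e-06]), 'tool_pos': array([ 210.52240351, -693.23759286,  302.97071756]), 'orientation': array([ 9.89152467e-01,  1.46889852e-01, -1.73022830e-04, -8.59480573e-04]), 'ft_force': array([-0.17555011,  0.06078255, -0.12960655]), 'ft_torque': array([-0.00790139,  0.04015267,  0.02857967]), 'finger_force': 0.0, 'grip_width': 85.63156492940092}
```

View pics/top0.png

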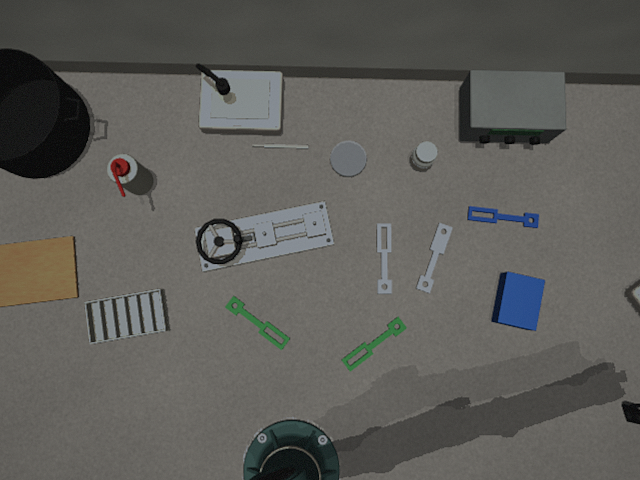

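View pics/scene0.png

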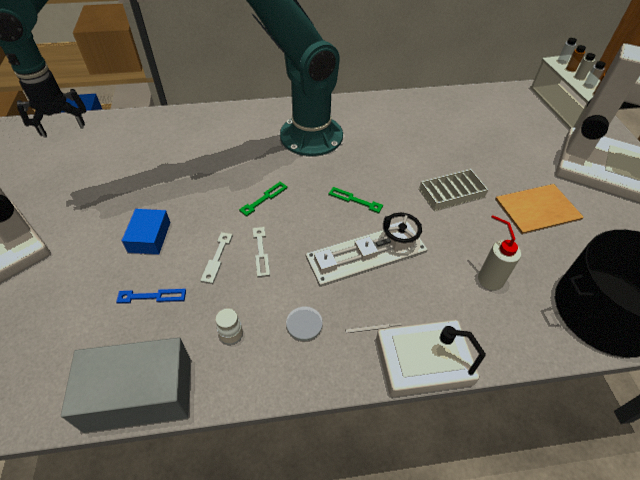

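The top view shows two grey metal coupons. The one at (385,257) has a long slot at its upper end and an eye at (385,287). The one at (435,257) has round holes, so it is the plain one. The green ones at (258,322) and (375,343) and the blue one at (503,217) are look-alikes. The stage is at (265,237) with its wheel at (219,241). I'll confirm this in an enlarged crop.

Run:
```python
from h import *
im=cv2.imread('pics/top0.png')
a=cv2.resize(im[195:300,185:345],None,fx=5,fy=5,interpolation=cv2.INTER_CUBIC)
b=cv2.resize(im[210:305,365:465],None,fx=6,fy=6,interpolation=cv2.INTER_CUBIC)
cv2.imwrite('pics/a.png',a); cv2.imwrite('pics/b.png',b)
```

```text
(no output)
```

View pics/a.png

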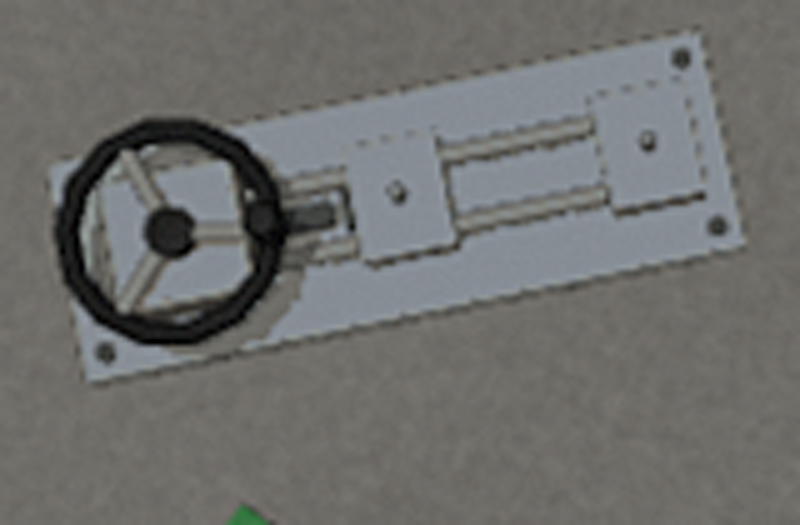

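View pics/b.png

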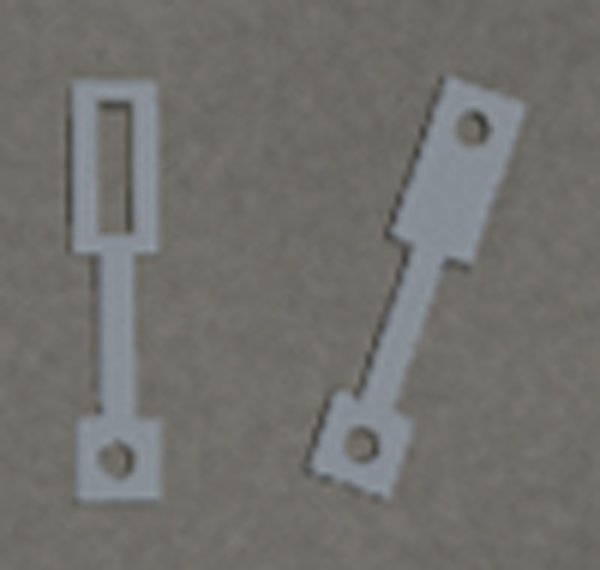

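Confirmed: the left coupon, in crop b, has the slot at (115,168) and the eye at (117,459). The spare at (415,290) has two round holes. In the stage crop the fixed pin is at (648,140), the moving pin at (397,190), the hub at (170,233) and the handle at (262,216).

Run:
```python
from h import *
A=lambda x,y,z: at('top0',(x+.5)/5-.5+185,(y+.5)/5-.5+195,z)
B=lambda x,y,z: at('top0',(x+.5)/6-.5+365,(y+.5)/6-.5+210,z)
print('nadir dir', ray('top0',316.85,238.86)[1])
fp=A(648,138,56); mp=A(397,189,56); w=A(170,233,80); h=A(262,216,122); fpb=A(648,143,40)
c=[A(51,165,14),A(702,32,14),A(745,244,14),A(86,381,14)]
print('fix',fp,fpb,'mov',mp,'wheel',w,'handle',h,h-w,np.hypot(*(h-w)[:2]))
print('corners',c,'centre',np.mean(c,0), [np.linalg.norm(c[i]-c[i-1]) for i in range(4)])
for a,b in ((fp,mp),(fp,w)): d=(b-a)[:2]; print(np.hypot(*d),np.degrees(np.arctan2(d[1],d[0])))
for i,j in ((1,0),(2,3)): d=c[j]-c[i]; print('edge ang',np.degrees(np.arctan2(d[1],d[0])))
eye=B(117,459,8); se=B(115,80,8); ee=B(119,500,8); wm=B(117,330,8)
print('eye',eye,'slotend',se,'eyeend',ee,'L',np.linalg.norm(se-ee),'ang',np.degrees(np.arctan2(*(se-ee)[1::-1])),'mid',(se+ee)/2)
k=[B(72,81,8),B(158,80,8),B(162,500,8),B(77,501,8)]; print(k, np.mean(k,0))
sp=[B(473,128,8),B(361,444,8)];print('spare',sp)
s=env.state(); print(R.from_quat(s['orientation']).as_matrix().round(3))
```

```text
nadir dir [ 0.12724102  0.00818716 -0.99183804]
fix [572.3 -38.9  56. ] [572.5 -38.8  40. ] mov [544.9  78.   56. ] wheel [518.3 179.   80. ] handle [522.  130.9 122. ] [  3.7 -48.1  42. ] 48.2420977984996
corners [array([557.7, 250.3,  14. ]), array([631.9, -63.1,  14. ]), array([528.6, -86.6,  14. ]), array([453.6, 227.7,  14. ])] centre [542.95   82.075  14.   ] [np.float64(106.52497359774377), np.float64(322.06396880123054), np.float64(105.93932225571386), np.float64(323.1245735006856)]
120.06818895944087 103.19133665523589
224.49144749856285 103.91863129401504
edge ang 103.31997566203451
edge ang 103.42124708517282
eye [ 429.7 -210.2    8. ] slotend [ 582.8 -207.3    8. ] eyeend [ 413.4 -211.2    8. ] L 169.44488779541268 ang 1.3188552151564252 mid [ 498.1  -209.25    8.  ]
[array([ 582. , -189.9,    8. ]), array([ 583.3, -224.7,    8. ]), array([ 413.9, -228.3,    8. ]), array([ 412.5, -194.5,    8. ])] [ 497.925 -209.35     8.   ]
spare [array([ 567.2, -352.2,    8. ]), array([ 438.4, -307.5,    8. ])]
[[ 0.957  0.291 -0.001]
 [ 0.291 -0.957  0.002]
 [-0.    -0.002 -1.   ]]
```

```bash
cat >> h.py <<'E'
def go(xyz, head=None):
    s=env.state(); M=R.from_quat(s['orientation']).as_matrix(); p=s['tool_pos']
    h=np.degrees(np.arctan2(M[1,0],M[0,0])); print('t',s['time'],'at',p.round(1),'head',h.round(2),'F',s['ft_force'].round(1),'w',round(s['grip_width'],1))
    t=0 if head is None else -np.radians((head-h+180)%360-180)
    print('shift',(M.T@(np.array(xyz)-p)).round(1),'turn',round(t,3))
E
python3 -c "
from h import *
go([484,-209.5,200],1.3)"
```

```text
t 0.15 at [ 210.5 -693.2  303. ] head 16.89 F [-0.2  0.1 -0.1] w 85.6
shift [ 402.3 -383.2  103.6] turn 0.272
```

Request:
{"op": "jog_arm", "data": {
  "plan": [-0.3, 402, -383, 104, 0.272, -0.3, 402, -383, 104, 0.272, -0.3, 402, -383, 104, 0.272, -0.3, 402, -383, 104, 0.272, -0.3, 402, -383, 104, 0.272, -0.3, 402, -383, 104, 0.272, -0.3, 402, -383, 104, 0.272, -0.3, 402, -383, 104, 0.272, -0.3, 402, -383, 104, 0.272, -0.3, 402, -383, 104, 0.272],
  "newtons": 40
}}

```text
time: 1.4
tool_pos: [486.8, -204.2, 198.9]
orientation: [1.0, 0.017, -0.0, -0.002]
ft_force: [0.1, -0.8, 0.3]
grip_width: 55.7
finger_force: 0.0
```

Run:
```python
from h import *
snap('wrist','w1'); go([484,-209.5,76],1.3)
c=np.load('pics/w1.npz')
M=R.from_quat(c['att']).as_matrix()
def proj(P):
    p=M.T@(np.array(P)-c['eye']); r=np.hypot(p[0],p[1]); th=np.arctan2(r,-p[2]); k=c['K'][0,0]*th/r
    return c['K'][0,2]+k*p[0], c['K'][1,2]-k*p[1]
for P in ((429.7,-210.2,8),(582.8,-207.3,8),(484,-209.5,8)): print(np.round(proj(P),1))
```

```text
t 1.45 at [ 485.5 -207.   199.3] head 1.7 F [ 0.3  0.5 -0.4] w 55.3
shift [ -1.5   2.6 123.3] turn 0.007
[322.8 300.7]
[327.3  96.6]
[324.8 234.1]
```

View pics/w1.png

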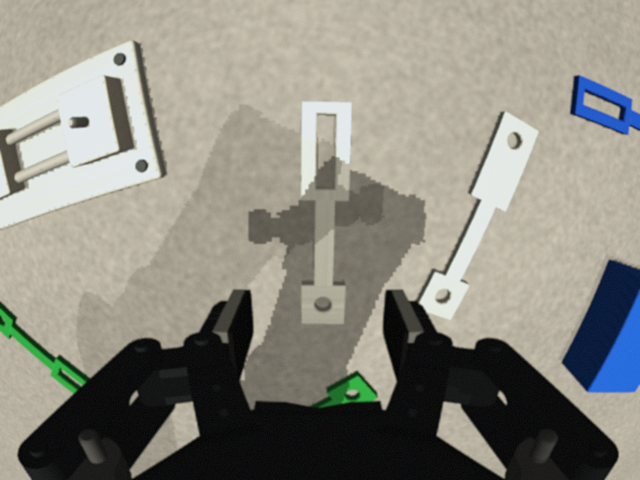

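The wrist view shows the slotted coupon with its eye at (323,304) and slot end at (326,101), close to the predictions. The fixed pin's tip is at about (71,121). I'll go down to it.

Run:
```python
from h import *
print(at('w1',323,304,6,True),at('w1',326,101.5,8,True),at('w1',71,121,58,True),at('w1',80,123,40,True))
```

```text
[ 425.8 -210.6    6. ] [ 579.3 -206.5    8. ] [570.1 -39.6  58. ] [568.7 -34.2  40. ]
```

Request:
{"op": "jog_arm", "data": {
  "plan": [-0.3, -3, 2.5, 60, 0.007, -0.3, -3, 2.5, 115, 0.007, -0.3, -3, 2.5, 123, 0.007, -0.3, -3, 2.5, 123, 0.007, -0.3, -3, 2.5, 123, 0.007]
}}

```text
time: 2.08
tool_pos: [482.0, -214.0, 78.9]
orientation: [1.0, 0.007, 0.002, 0.001]
ft_force: [0.3, 0.0, 0.8]
grip_width: 55.3
finger_force: 0.0
```

Request:
{"op": "jog_arm", "data": {
  "plan": [-0.3, 1.5, -3, 0, 0, -0.3, 1.5, -3, 0, 0]
}}

```text
time: 2.33
tool_pos: [483.3, -209.7, 78.1]
orientation: [1.0, 0.008, 0.001, 0.0]
ft_force: [0.4, 1.2, 0.1]
grip_width: 55.4
finger_force: 0.0
```

Run:
```python
from h import *
go([482.5,-209.5,75],1.3)
```

```text
t 2.325 at [ 483.3 -209.7   78.1] head 0.96 F [0.4 1.2 0.1] w 55.4
shift [-0.8 -0.2  3. ] turn -0.006
```

Request:
{"op": "jog_arm", "data": {
  "plan": [-0.3, -0.5, 0, 2.5, 0, 0.3, -0.5, 0, 2.5, 0, 1, -0.5, 0, 2.5, 0, 1, -0.5, 0, 2.5, 0, 1, -0.5, 0, 2.5, 0, 1, -0.5, 0, 2.5, 0]
}}

```text
time: 3.08
tool_pos: [482.0, -210.0, 74.4]
orientation: [1.0, 0.008, -0.0, -0.0]
ft_force: [-0.8, 0.9, 2.0]
grip_width: 12.3
finger_force: 39.5
```

Run:
```python
from h import *
go([558.7,13.3,150],103.4)
```

```text
t 3.075 at [ 482.  -210.    74.4] head 0.9 F [-0.8  0.9  2. ] w 12.3
shift [  80.2 -222.1  -75.6] turn -1.789
```

Request:
{"op": "jog_arm", "data": {
  "plan": [1, 0, 0, -50, 0, 1, 0, 0, -100, 0, 1, 20, -50, -100, -0.3, 1, 40, -100, -100, -0.6, 1, 60, -150, -100, -0.9, 1, 80, -222, -100, -1.2, 1, 80, -222, -100, -1.5, 1, 80, -222, -100, -1.789, 1, 80, -222, -90, -1.789, 1, 80, -222, -80, -1.789]
}}

```text
time: 4.32
tool_pos: [558.3, 13.2, 153.9]
orientation: [0.724, 0.69, -0.0, -0.0]
ft_force: [0.1, -0.4, -0.7]
grip_width: 12.4
finger_force: 39.4
```

Request:
{"op": "jog_arm", "data": {
  "plan": [1, 0, 0, 0, -0.1, 1, 0, 0, 0, -0.1, 1, 0, 0, 0, -0.1]
}}

```text
time: 4.7
tool_pos: [558.4, 13.1, 154.3]
orientation: [0.692, 0.722, -0.0, -0.0]
ft_force: [0.6, 0.4, -1.1]
grip_width: 12.3
finger_force: 39.4
```

Run:
```python
from h import *
snap('wrist','w2'); snap('top','t2'); go([558.7,13.3,150],103.4)
a=cv2.imread('pics/w2.png'); b=cv2.imread('pics/t2.png')
cv2.imwrite('pics/t2c.png',cv2.resize(b[190:290,190:350],None,fx=5,fy=5,interpolation=cv2.INTER_CUBIC))
```

```text
t 4.8 at [558.5  13.3 154.5] head 92.53 F [-0.1 -0.2 -0.7] w 12.4
shift [0.  0.2 4.5] turn -0.19
```

View pics/w2.png

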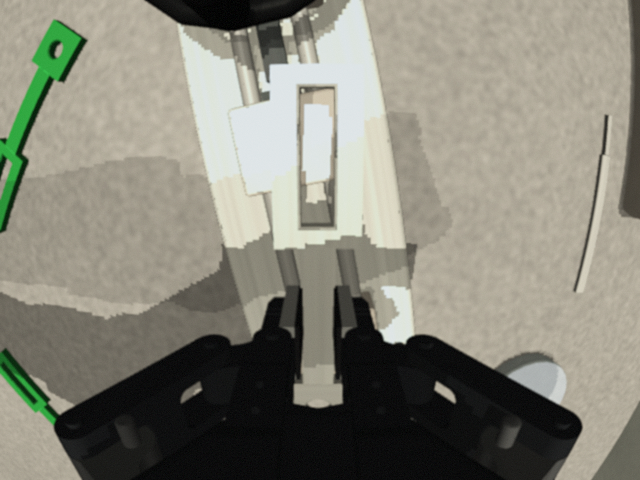

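View pics/t2c.png

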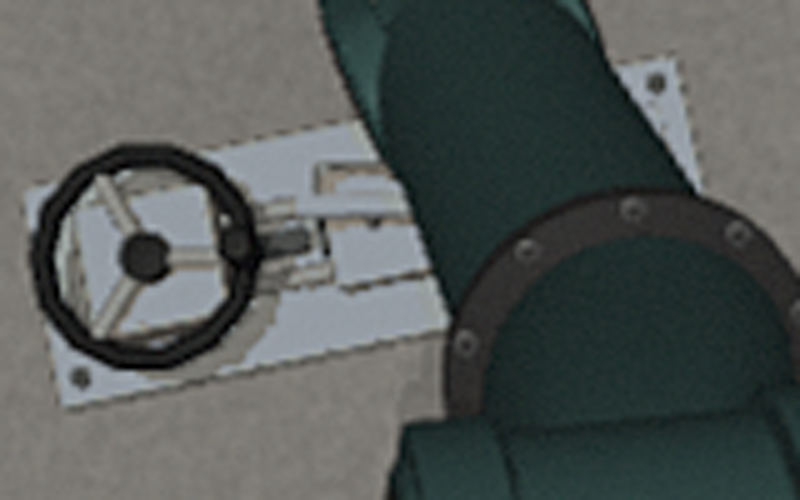

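The wrist view shows the coupon held straight, about 11° short of the stage's heading, with the slot at (318,155). The arm hides the fixed pin from the top camera. I'll finish the turn and use the scene camera.

Request:
{"op": "jog_arm", "data": {
  "plan": [1, 0, 0, 6, -0.1, 1, 0, 0, 6, -0.19, 1, 0, 0, 6, -0.19, 1, 0, 0, 6, -0.19]
}}

```text
time: 5.3
tool_pos: [558.6, 13.3, 148.5]
orientation: [0.62, 0.785, 0.0, 0.0]
ft_force: [-0.3, -0.1, -1.2]
grip_width: 12.4
finger_force: 39.4
```

Run:
```python
from h import *
snap('scene','s3');snap('wrist','w3'); go([558.7,13.3,150],103.4)
b=cv2.imread('pics/s3.png'); o=cv2.imread('pics/scene0.png')
f=lambda i: cv2.resize(i[220:295,295:435],None,fx=5.7,fy=5.7,interpolation=cv2.INTER_CUBIC)[:300]
f=lambda i: cv2.resize(i[215:290,295:435],(560,300),interpolation=cv2.INTER_CUBIC)
cv2.imwrite('pics/s3c.png',np.vstack([f(o),f(b)]))
```

```text
t 5.4 at [558.6  13.3 148.5] head 103.41 F [ 0.5  0.1 -0.6] w 12.8
shift [-0.   0.1 -1.5] turn 0.0
```

View pics/s3c.png

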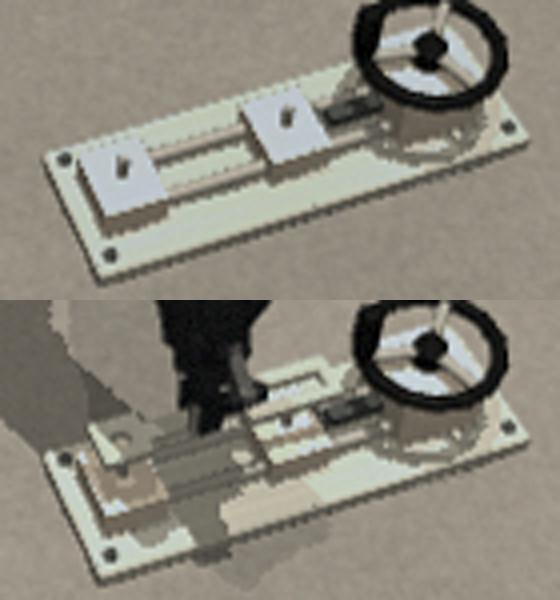

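Upper crop (before): the pin's tip is at (121,158) and its foot at (124,178). Lower crop (now): the coupon's eye is at about (123,439), just above the pin.

Run:
```python
from h import *
S=lambda f,x,y,z: at(f,(x+.5)/4-.5+295,(y+.5)/4-.5+215,z)
print('pin tip',S('scene0',121,158,57),'foot',S('scene0',124,178,40))
print('mov tip',S('scene0',288,108,57))
print('eye top',S('s3',123,139,82.),'bottom', S('s3',123,139,76))
u=np.array([np.cos(np.radians(103.4)),np.sin(np.radians(103.4))])
print('expected eye from TCP', np.array([558.6,13.3])-54*u)
# coupon in tool frame from wrist w1 vs w3
s=cv2.cvtColor(cv2.imread('pics/s3.png'),cv2.COLOR_BGR2GRAY); print(s[243:260,314:340])
s=cv2.cvtColor(cv2.imread('pics/scene0.png'),cv2.COLOR_BGR2GRAY); print(s[250:264,318:334])
```

```text
pin tip [569.3 -38.8  57. ] foot [573.3 -37.   40. ]
mov tip [542.1  79.2  57. ]
eye top [572.9 -38.7  82. ] bottom [568.3 -37.9  76. ]
expected eye from TCP [571.11438679 -39.22989742]
[[ 97  95  94  79  78  77  78  80  78  87  88  95 103 112 135  93 115 133
  135 138 132 131 129 119 120 115]
 [ 97  95  95  84  74  76  85  86  96 112 116 136 137 136 136 116  84 122
  130 132 123 117 113 113 114 113]
 [ 99  97  95 111 114  98 112 115 139 139 135 136 135 134 136 135 111 114
  126 118 112 114 110 111 113 111]
 [ 99  99  91 163 186 144 134 135 136 139 134 136 134 133 134 135 136 141
  140 142 122 114 111 112 114 112]
 [ 97  99  84 180 207 166 132 132 136 132 128 125 126 131 134 135 135 136
  138 140 138 128 115 113 110 103]
 [ 98  99  87 111 195 207 166 135 124 101  93  86  95 118 134 136 136 137
  136 137 132 134 107  95  93  93]
 [ 94  93  98  74 178 202 210 165 109  85 111 117 101  93 129 136 133 140
  127 111  89  91  91  96 103 100]
 [109 104 119 115 113 193 205 208 151 115 142 162 146 114 131 135 136 135
  122  98  97  96  99 107 107  91]
 [145 142 142 138  85 175 201 204 207 174 
[... 1178 characters left out ...]
 197 197 197 196 191 168 174]
 [197 195 197 195 199 202 135 158 168 185 198 198 195 199 172 148]
 [197 195 197 197 196 203 126 118  99 144 190 197 197 197 203 125]
 [196 197 197 196 196 203 117  78  70 153 194 197 195 197 200 149]
 [195 197 196 195 197 201 104  69  63 190 200 197 195 197 197 200]
 [198 196 196 196 197 198 109  66  82 190 198 196 196 195 197 195]
 [201 197 196 196 198 199 151 122 146 193 197 196 197 196 197 195]
 [200 196 196 197 197 197 202 201 201 197 197 196 196 195 196 197]
 [192 200 197 196 195 195 196 198 195 197 196 196 197 196 195 196]
 [173 198 197 196 193 194 196 197 196 196 195 195 197 197 198 196]
 [106 191 196 197 197 197 195 197 197 195 195 195 197 195 197 198]]
```

Request:
{"op": "jog_arm", "data": {
  "plan": [1, 0, 0, 10, 0, 1, 0, 0, 16, 0, 1, 0, 0, 20, 0, 1, 0, 0, 23, 0, 1, 0, 0, 23, 0]
}}

```text
time: 6.02
tool_pos: [558.1, 13.5, 125.0]
orientation: [0.619, 0.785, -0.0, -0.0]
ft_force: [-2.0, 1.6, -1.7]
grip_width: 12.4
finger_force: 39.3
```

Request:
{"op": "jog_arm", "data": {
  "plan": [1, 0, 0, 3, 0, 1, 0, 0, 6, 0, 1, 0, 0, 9, 0, 1, 0, 0, 9, 0]
}}

```text
time: 6.52
tool_pos: [558.2, 13.5, 116.1]
orientation: [0.619, 0.785, -0.0, -0.0]
ft_force: [-1.6, 2.4, -0.9]
grip_width: 12.7
finger_force: 39.4
```

Request:
{"op": "jog_arm", "data": {
  "plan": [1, 0, 0, 1, 0, 1, 0, 0, 2, 0, 1, 0, 0, 2, 0]
}}

```text
time: 6.9
tool_pos: [558.3, 13.6, 114.5]
orientation: [0.619, 0.785, 0.0, -0.0]
ft_force: [-3.4, 3.3, 1.4]
grip_width: 12.4
finger_force: 39.6
```

Run:
```python
from h import *
snap('scene','s4'); go([558.7,13.3,114.4],103.4)
b=cv2.imread('pics/s4.png')
cv2.imwrite('pics/s4c.png',cv2.resize(b[205:295,300:420],(800,600),interpolation=cv2.INTER_CUBIC))
```

```text
t 6.95 at [558.3  13.5 114.5] head 103.48 F [-2.7  2.9  1.5] w 12.6
shift [-0.3  0.3  0.1] turn 0.001
```

View pics/s4c.png

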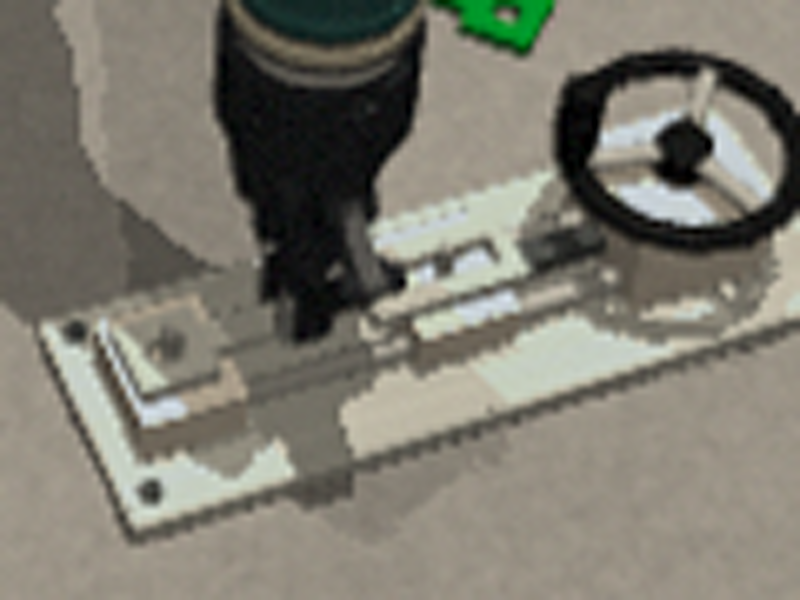

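The crop shows the coupon flat on both blocks. The fixed pin stands in the eye at (170,345) and the moving pin in the slot at (450,262). Next I release it and rise.

Request:
{"op": "jog_arm", "data": {
  "plan": [0.3, 0, 0, 0, 0, -0.3, 0, 0, 0, 0, -0.3, 0, 0, 0, 0, -0.3, 0, 0, 0, 0, -0.3, 0, 0, -40, 0, -0.3, 0, 0, -93, 0, -0.3, 0, 0, -93, 0, -0.3, 0, 0, -93, 0]
}}

```text
time: 7.95
tool_pos: [558.1, 12.9, 207.2]
orientation: [0.619, 0.785, -0.0, 0.0]
ft_force: [-0.3, 0.2, 0.0]
grip_width: 55.5
finger_force: 0.0
```

Run:
```python
from h import *
snap('scene','s5'); go([521.5,131,205],103.4)
a=cv2.imread('pics/s4.png').astype(int);b=cv2.imread('pics/s5.png').astype(int)
g=cv2.imread('pics/s5.png',0); print(g[246:266,314:338])
```

```text
t 8.0 at [557.7  12.8 206.5] head 103.45 F [-0.3 -0.3  0.4] w 55.5
shift [123.3  -7.7   1.5] turn 0.001
[[ 98  97  98  99  96  95  94  93  96  96  85  77  84  99  93  92 110 124
  116 112 113 108 108 106]
 [ 96  99 100  99  98  94  94  95  93  98 112 103 113 142 126 117 112 111
  114 111 112 111 111 109]
 [ 96 100  98  97  94  93 103 114 106 125 145 144 134 139 124 118 112 112
  112 113 111 112 111 113]
 [ 94  92  99 110 111 112 131 149 142 132 139 143 129 136 151 145 111 109
  114 113 114 113 114 114]
 [109 105 115 142 149 144 135 140 147 124 144 158 151 149 152 165 122 115
  113 116 115 107 112 111]
 [145 145 144 134 141 144 125 146 163 152 150 147 142 133 140 148 155 116
  105 115 117  99 109 108]
 [139 143 141 130 149 160 156 153 144 141 133 132 133 134 131 141 159 117
  103 123 129 139 118 112]
 [152 157 152 154 152 143 142 134 135 137 125 127 133 135 131 141 143 139
  139 138 138 139 116 111]
 [177 161 141 134 133 131 133 131 138 140  99 109 117 127 135 134 138 137
  137 138 139 139 126 113]
 [ 87 162 121 120 130 131 132 135 131 126  91  98  87 101 128 134 134 141
  140 139 135
[... 324 characters left out ...]
75  80 204 113 178 144 133 132 138 125 117 122 135 135 137 136 137
  127 152 160 138 116 113]
 [139  82  75 184 157 121 149 137 132 133 136 139 141 137 135 133 129 122
  105 142 155 136 117 112]
 [175 103  74 111 205 112 181 162 135 133 135 138 134 130 125 106 102  90
   86 136 154 163 119 110]
 [211 139  82  74 183 156 120 198 160 131 122 123 108  96  89  87 106 122
  122 154 158 159 130 111]
 [207 174 103  78 113 207 112 170 164 113  83  86  92 107 122 124 157 162
  160 161 157 160 162 123]
 [206 209 140  83  74 183 161  86  93  97 105 121 132 158 160 160 161 160
  163 158 149 149 150 104]
 [202 206 171 105  78 114 204 148 159 163 163 161 161 157 158 161 159 148
  152 143 109  95 104  90]]
```

Request:
{"op": "jog_arm", "data": {
  "plan": [-0.3, 60, -4, 0, 0, -0.3, 123, -8, 0, 0, -0.3, 123, -8, 0, 0, -0.3, 123, -8, 0, 0, -0.3, 123, -8, 0, 0],
  "newtons": 60
}}

```text
time: 8.62
tool_pos: [522.1, 129.1, 206.5]
orientation: [0.62, 0.784, -0.001, -0.0]
ft_force: [0.1, -0.8, -0.7]
grip_width: 55.7
finger_force: 0.0
```

Run:
```python
from h import *
snap('wrist','w6'); go([522,131,158],103.4)
```

```text
t 8.675 at [522.3 129.  206.7] head 103.3 F [-0.7  0.1  0.2] w 55.4
shift [ 2.   0.2 48.7] turn -0.002
```

View pics/w6.png

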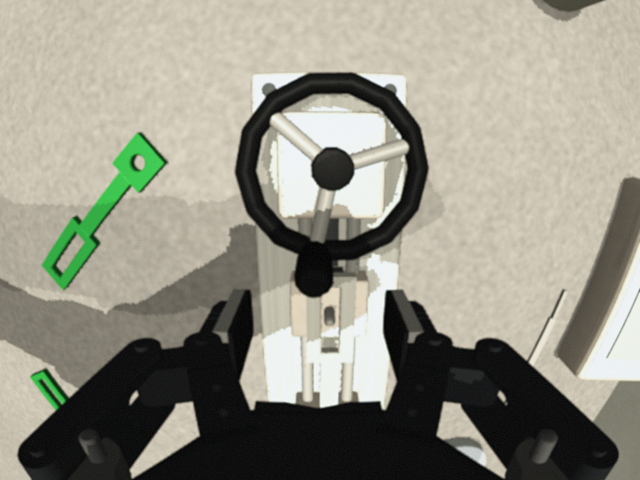

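The handle's top is at (314,280) and its foot at about (317,245). It lies between the open fingers, which are centred at column 318. The hub is at (332,168).

Run:
```python
from h import *
print('handle top',at('w6',314,281,122,True),'hub',at('w6',332,168,84,True))
r=[at('w6',*p,74,True) for p in ((236,166),(427,166),(333,72),(333,260))]; print(r,(r[0]+r[1])/2,(r[2]+r[3])/2)
print('top scene', at('scene0',0,0,0))
```

```text
handle top [519.4 134.  122. ] hub [517.2 181.6  84. ]
[array([465.8, 169.9,  74. ]), array([569.2, 195.2,  74. ]), array([505.9, 231.9,  74. ]), array([531.3, 129. ,  74. ])] [517.5  182.55  74.  ] [518.6  180.45  74.  ]
top scene [-1237.5 -1383.1     0. ]
```

Request:
{"op": "jog_arm", "data": {
  "plan": [-0.3, 1.5, 0, 25, 0, -0.3, 1.5, 0, 48, 0, -0.3, 1.5, 0, 48, 0, 0.2, 1.5, 0, 48, 0, 0.8, 1.5, 0, 48, 0, 0.8, 1.5, 0, 48, 0, 0.8, 1.5, 0, 48, 0]
}}

```text
time: 9.55
tool_pos: [520.4, 131.6, 160.3]
orientation: [0.619, 0.785, -0.002, -0.0]
ft_force: [-3.0, -1.0, 5.6]
grip_width: 17.3
finger_force: 58.4
```

```bash
cat >> h.py <<'E'
def wind(cmd, angs, C=(518.7,180.), r=48.3, head=103.35):
    h=np.radians(head); M=np.array([[np.cos(h),np.sin(h)],[np.sin(h),-np.cos(h)]])  # columns tool x,y
    for a in angs:
        P=np.array(C)+r*np.array([np.cos(a),np.sin(a)]); print(round(a,2),P.round(1),'shift',(M.T@(P-np.array(cmd))).round(1))
def tang(pos,F,C=(518.7,180.)):
    d=np.array(pos[:2])-C; a=np.arctan2(d[1],d[0]); t=np.array([np.sin(a),-np.cos(a)]); n=np.array([np.cos(a),np.sin(a)])
    print('ang',a.round(3),'r',np.hypot(*d).round(1),'push',(-t@np.array(F[:2])).round(2),'radial on tool',(n@np.array(F[:2])).round(2))
E
python3 - <<'E'
from h import *
wind([521.85,130.5], [-1.508-.1*i for i in range(1,9)])
s=env.state(); tang(s['tool_pos'],s['ft_force'])
E
```

```text
-1.61 [516.9 131.7] shift [ 2.3 -4.5]
-1.71 [512.1 132.2] shift [ 3.9 -9.1]
-1.81 [507.4 133.1] shift [  5.8 -13.5]
-1.91 [502.7 134.4] shift [  8.2 -17.7]
-2.01 [498.2 136.2] shift [ 11.  -21.6]
-2.11 [494.  138.5] shift [ 14.2 -25.3]
-2.21 [490.  141.2] shift [ 17.8 -28.6]
-2.31 [486.2 144.2] shift [ 21.6 -31.5]
ang -1.537 r 48.4 push -3.06 radial on tool 0.87
```

Request:
{"op": "jog_arm", "data": {
  "plan": [0.8, 2.3, -4.5, -1, 0, 0.8, 3.9, -9.1, -1, 0, 0.8, 5.8, -13.5, -1, 0, 0.8, 8.2, -17.7, -1, 0]
}}

```text
time: 10.05
tool_pos: [506.7, 133.0, 160.5]
orientation: [0.621, 0.784, 0.001, 0.003]
ft_force: [8.5, -6.6, -11.1]
grip_width: 17.2
finger_force: 59.8
```

Run:
```python
from h import *
s=env.state(); print(s['tool_pos'],s['ft_force']); tang(s['tool_pos'],s['ft_force'])
```

```text
[506.7316371  132.9885169  160.51899382] [  8.52795904  -6.62871266 -11.08046407]
ang -1.82 r 48.5 push 9.9 radial on tool 4.32
```

Request:
{"op": "jog_arm", "data": {
  "plan": [0.8, 2.8, -3.9, 0.6, 0, 0.8, 6.0, -7.6, 0.6, 0, 0.8, 9.6, -10.9, 0.6, 0, 0.8, 13.4, -13.8, 0.6, 0]
}}

```text
time: 10.55
tool_pos: [489.0, 141.6, 160.4]
orientation: [0.621, 0.784, -0.001, 0.003]
ft_force: [6.1, -8.9, -2.2]
grip_width: 17.1
finger_force: 60.8
```

Run:
```python
from h import *
s=env.state(); print(s['time'],s['tool_pos'],s['ft_force']); tang(s['tool_pos'],s['ft_force'])
wind([486.2,144.2], [-2.308-.1*i for i in range(1,9)])
```

```text
10.55 [488.96513367 141.59768192 160.41874433] [ 6.1082591  -8.87741589 -2.17606878]
ang -2.23 r 48.6 push 10.26 radial on tool 3.28
-2.41 [482.8 147.7] shift [ 4.1 -2.5]
-2.51 [479.8 151.4] shift [ 8.5 -4.6]
-2.61 [477.1 155.4] shift [13.  -6.2]
-2.71 [474.9 159.7] shift [17.7 -7.4]
-2.81 [473.1 164.2] shift [22.5 -8.2]
-2.91 [471.7 168.8] shift [27.3 -8.4]
-3.01 [470.8 173.6] shift [32.1 -8.2]
-3.11 [470.4 178.4] shift [36.9 -7.5]
```

Request:
{"op": "jog_arm", "data": {
  "plan": [0.8, 4.1, -2.5, 0, 0, 0.8, 8.5, -4.6, 0, 0]
}}

```text
time: 10.8
tool_pos: [481.7, 148.5, 160.4]
orientation: [0.621, 0.784, -0.002, 0.003]
ft_force: [5.0, -10.6, -0.3]
grip_width: 17.0
finger_force: 61.0
```

Request:
{"op": "jog_arm", "data": {
  "plan": [0.8, 4.5, -1.6, 0, 0, 0.8, 9.2, -2.8, 0, 0]
}}

```text
time: 11.05
tool_pos: [476.2, 156.6, 160.3]
orientation: [0.621, 0.784, -0.003, 0.003]
ft_force: [2.9, -9.9, 0.8]
grip_width: 17.0
finger_force: 61.2
```

Run:
```python
from h import *
s=env.state(); print(s['time'],s['tool_pos'],s['ft_force']); tang(s['tool_pos'],s['ft_force'])
wind([474.9,159.7], [-2.708-.1*i for i in range(1,9)])
```

```text
11.05 [476.15438738 156.58953595 160.34558188] [ 2.90719029 -9.88877817  0.80364834]
ang -2.639 r 48.6 push 10.07 radial on tool 2.22
-2.81 [473.1 164.2] shift [ 4.8 -0.8]
-2.91 [471.7 168.8] shift [ 9.6 -1. ]
-3.01 [470.8 173.6] shift [14.4 -0.8]
-3.11 [470.4 178.4] shift [19.2 -0. ]
-3.21 [470.5 183.2] shift [23.9  1.2]
-3.31 [471.1 188. ] shift [28.4  2.8]
-3.41 [472.1 192.7] shift [32.8  4.9]
-3.51 [473.6 197.3] shift [36.9  7.4]
```

Request:
{"op": "jog_arm", "data": {
  "plan": [0.8, 4.8, -0.8, 0, 0, 0.8, 9.6, -1.0, 0, 0]
}}

```text
time: 11.3
tool_pos: [472.3, 165.6, 160.3]
orientation: [0.621, 0.784, -0.003, 0.002]
ft_force: [2.9, -11.3, 3.0]
grip_width: 17.3
finger_force: 61.4
```

Request:
{"op": "jog_arm", "data": {
  "plan": [0.8, 4.8, 0.2, 0, 0, 0.8, 9.6, 1.0, 0, 0]
}}

```text
time: 11.55
tool_pos: [470.5, 175.0, 160.3]
orientation: [0.621, 0.784, -0.004, 0.002]
ft_force: [1.6, -10.6, 5.8]
grip_width: 17.2
finger_force: 61.6
```

Run:
```python
from h import *
tang([481.7,148.5],[5,-10.6])
s=env.state(); print(s['time'],s['tool_pos'],s['ft_force']); tang(s['tool_pos'],s['ft_force'])
wind([470.4,178.4], [-3.108-.1*i for i in range(1,9)])
```

```text
ang -2.436 r 48.6 push 11.31 radial on tool 3.06
11.55 [470.46848282 174.95098869 160.27870699] [  1.57586094 -10.64588259   5.8098318 ]
ang -3.037 r 48.5 push 10.75 radial on tool -0.46
-3.21 [470.5 183.2] shift [4.7 1.2]
-3.31 [471.1 188. ] shift [9.2 2.9]
-3.41 [472.1 192.7] shift [13.5  5. ]
-3.51 [473.6 197.3] shift [17.7  7.5]
-3.61 [475.6 201.7] shift [21.5 10.4]
-3.71 [477.9 205.9] shift [25.  13.7]
-3.81 [480.7 209.9] shift [28.2 17.3]
-3.91 [483.9 213.5] shift [31.  21.2]
```

Request:
{"op": "jog_arm", "data": {
  "plan": [0.8, 4.7, 1.2, -0.4, 0, 0.8, 9.2, 2.9, -0.4, 0]
}}

```text
time: 11.8
tool_pos: [470.5, 184.2, 160.3]
orientation: [0.621, 0.784, -0.005, 0.002]
ft_force: [-0.1, -10.5, 3.1]
grip_width: 17.0
finger_force: 61.4
```

Request:
{"op": "jog_arm", "data": {
  "plan": [0.8, 4.3, 2.1, 0, 0, 0.8, 8.5, 4.6, 0, 0]
}}

```text
time: 12.05
tool_pos: [472.2, 193.4, 160.3]
orientation: [0.621, 0.784, -0.006, 0.001]
ft_force: [-2.3, -10.4, 4.6]
grip_width: 17.3
finger_force: 61.6
```

Run:
```python
from h import *
s=env.state(); print(s['time'],s['tool_pos'],s['ft_force']); tang(s['tool_pos'],s['ft_force'])
wind([473.6,197.3], [-3.508-.1*i for i in range(1,9)])
```

```text
12.05 [472.23974201 193.42388048 160.29451335] [ -2.26938147 -10.3958733    4.63795669]
ang 2.86 r 48.4 push 10.62 radial on tool -0.71
-3.61 [475.6 201.7] shift [3.8 2.9]
-3.71 [477.9 205.9] shift [7.4 6.2]
-3.81 [480.7 209.9] shift [10.6  9.8]
-3.91 [483.9 213.5] shift [13.4 13.8]
-4.01 [487.4 216.8] shift [15.8 18. ]
-4.11 [491.3 219.7] shift [17.8 22.4]
-4.21 [495.4 222.3] shift [19.3 26.9]
-4.31 [499.7 224.4] shift [20.3 31.6]
```

Request:
{"op": "jog_arm", "data": {
  "plan": [0.8, 3.8, 2.9, -0.3, 0, 0.8, 7.4, 6.2, -0.3, 0]
}}

```text
time: 12.3
tool_pos: [475.6, 201.8, 160.3]
orientation: [0.621, 0.784, -0.006, 0.001]
ft_force: [-2.8, -10.1, 4.8]
grip_width: 17.2
finger_force: 61.6
```

Request:
{"op": "jog_arm", "data": {
  "plan": [0.8, 3.2, 3.6, 0, 0, 0.8, 6.0, 7.6, 0, 0]
}}

```text
time: 12.55
tool_pos: [480.8, 209.8, 160.3]
orientation: [0.62, 0.784, -0.007, 0.001]
ft_force: [-4.6, -9.0, 6.0]
grip_width: 17.6
finger_force: 61.8
```

Run:
```python
from h import *
s=env.state(); print(s['time'],s['tool_pos'],s['ft_force']); tang(s['tool_pos'],s['ft_force'])
wind([483.9,213.5], [-3.908-.1*i for i in range(1,9)])
```

```text
12.55 [480.77211804 209.77713718 160.29038569] [-4.57828237 -8.99130502  5.95463169]
ang 2.476 r 48.2 push 9.9 radial on tool -1.95
-4.01 [487.4 216.8] shift [2.4 4.2]
-4.11 [491.3 219.7] shift [4.4 8.6]
-4.21 [495.4 222.3] shift [ 5.9 13.2]
-4.31 [499.7 224.4] shift [ 7.  17.9]
-4.41 [504.2 226.1] shift [ 7.5 22.7]
-4.51 [508.9 227.3] shift [ 7.7 27.5]
-4.61 [513.7 228. ] shift [ 7.3 32.3]
-4.71 [518.5 228.3] shift [ 6.4 37.1]
```

Request:
{"op": "jog_arm", "data": {
  "plan": [0.8, 2.4, 4.2, -0.4, 0, 0.8, 4.4, 8.6, -0.4, 0]
}}

```text
time: 12.8
tool_pos: [487.0, 216.3, 160.3]
orientation: [0.62, 0.784, -0.007, -0.0]
ft_force: [-7.0, -8.1, 4.8]
grip_width: 17.3
finger_force: 61.7
```

Request:
{"op": "jog_arm", "data": {
  "plan": [0.8, 1.5, 4.6, 0, 0, 0.8, 2.6, 9.3, 0, 0]
}}

```text
time: 13.05
tool_pos: [494.9, 221.8, 160.3]
orientation: [0.62, 0.785, -0.007, -0.001]
ft_force: [-7.9, -7.1, 6.0]
grip_width: 17.1
finger_force: 61.7
```

Run:
```python
from h import *
s=env.state(); print(s['time'],s['tool_pos'],s['ft_force']); tang(s['tool_pos'],s['ft_force'])
wind([499.7,224.4], [-4.308-.1*i for i in range(1,9)])
```

```text
13.05 [494.88713445 221.79871157 160.29038056] [-7.86980033 -7.09679282  6.01923007]
ang 2.089 r 48.1 push 10.35 radial on tool -2.27
-4.41 [504.2 226.1] shift [0.6 4.8]
-4.51 [508.9 227.3] shift [0.7 9.6]
-4.61 [513.7 228. ] shift [ 0.3 14.4]
-4.71 [518.5 228.3] shift [-0.5 19.2]
-4.81 [523.3 228.1] shift [-1.9 23.8]
-4.91 [528.1 227.4] shift [-3.7 28.3]
-5.01 [532.8 226.2] shift [-5.9 32.6]
-5.11 [537.3 224.6] shift [-8.5 36.6]
```

Request:
{"op": "jog_arm", "data": {
  "plan": [0.8, 0.6, 4.8, -0.4, 0, 0.8, 0.7, 9.6, -0.4, 0]
}}

```text
time: 13.3
tool_pos: [503.2, 225.5, 160.3]
orientation: [0.62, 0.785, -0.007, -0.002]
ft_force: [-9.2, -5.7, 3.4]
grip_width: 17.5
finger_force: 61.5
```

Request:
{"op": "jog_arm", "data": {
  "plan": [0.8, -0.4, 4.8, 0, 0, 0.8, -1.2, 9.6, 0, 0]
}}

```text
time: 13.55
tool_pos: [512.0, 227.5, 160.3]
orientation: [0.619, 0.785, -0.007, -0.002]
ft_force: [-11.2, -3.5, 4.9]
grip_width: 17.1
finger_force: 61.7
```

Run:
```python
from h import *
s=env.state(); print(s['time'],s['tool_pos'],s['ft_force']); tang(s['tool_pos'],s['ft_force'])
wind([518.5,228.3], [-4.708-.1*i for i in range(1,9)])
```

```text
13.55 [511.95631475 227.52057374 160.30666132] [-11.15778757  -3.51759227   4.86902502]
ang 1.712 r 48.0 push 11.54 radial on tool -1.91
-4.81 [523.3 228.1] shift [-1.3  4.6]
-4.91 [528.1 227.4] shift [-3.1  9.1]
-5.01 [532.8 226.2] shift [-5.3 13.4]
-5.11 [537.3 224.6] shift [-8.  17.4]
-5.21 [541.7 222.5] shift [-11.   21.2]
-5.31 [545.8 220. ] shift [-14.4  24.6]
-5.41 [549.7 217.1] shift [-18.1  27.7]
-5.51 [553.2 213.8] shift [-22.1  30.4]
```

Request:
{"op": "jog_arm", "data": {
  "plan": [0.8, -1.3, 4.6, -0.3, 0]
}}

```text
time: 13.68
tool_pos: [516.1, 227.9, 160.3]
orientation: [0.619, 0.785, -0.007, -0.003]
ft_force: [-12.5, -1.6, 2.5]
grip_width: 17.4
finger_force: 61.4
```

Request:
{"op": "jog_arm", "data": {
  "plan": [0.8, -1.8, 4.5, 0, 0]
}}

```text
time: 13.8
tool_pos: [520.4, 227.9, 160.3]
orientation: [0.619, 0.786, -0.007, -0.004]
ft_force: [-13.4, -1.1, 3.5]
grip_width: 17.2
finger_force: 61.6
```

Request:
{"op": "jog_arm", "data": {
  "plan": [0.8, -2.2, 4.3, 0, 0]
}}

```text
time: 13.92
tool_pos: [524.6, 227.5, 160.3]
orientation: [0.619, 0.786, -0.007, -0.004]
ft_force: [-13.6, -0.1, 3.8]
grip_width: 17.4
finger_force: 61.6
```

Run:
```python
from h import *
s=env.state(); print(s['time'],s['tool_pos'],s['ft_force']); tang(s['tool_pos'],s['ft_force'])
wind([532.8,226.2], [-5.008-.1*i for i in range(1,9)])
```

```text
13.925 [524.63612453 227.51168617 160.32025155] [-13.5607441   -0.11054772   3.80501532]
ang 1.447 r 47.9 push 13.44 radial on tool -1.79
-5.11 [537.3 224.6] shift [-2.6  4. ]
-5.21 [541.7 222.5] shift [-5.7  7.8]
-5.31 [545.8 220. ] shift [-9.  11.2]
-5.41 [549.7 217.1] shift [-12.8  14.3]
-5.51 [553.2 213.8] shift [-16.8  17. ]
-5.61 [556.4 210.2] shift [-21.   19.3]
-5.71 [559.2 206.3] shift [-25.5  21.1]
-5.81 [561.6 202.1] shift [-30.1  22.5]
```

Request:
{"op": "jog_arm", "data": {
  "plan": [0.8, -2.6, 4.0, -0.2, 0]
}}

```text
time: 14.05
tool_pos: [528.7, 226.8, 160.4]
orientation: [0.618, 0.786, -0.007, -0.005]
ft_force: [-14.1, 1.8, 0.7]
grip_width: 17.1
finger_force: 61.3
```

Request:
{"op": "jog_arm", "data": {
  "plan": [0.8, -3.1, 3.8, 0, 0]
}}

```text
time: 14.18
tool_pos: [532.8, 225.7, 160.4]
orientation: [0.618, 0.786, -0.006, -0.005]
ft_force: [-13.9, 3.0, 1.5]
grip_width: 17.5
finger_force: 61.4
```

Run:
```python
from h import *
s=env.state(); print(s['time'],s['tool_pos'],s['ft_force']); tang(s['tool_pos'],s['ft_force'])
wind([541.7,222.5], [-5.208-.1*i for i in range(1,9)])
```

```text
14.175 [532.75932973 225.66916454 160.35379102] [-13.93897864   3.01744979   1.4754158 ]
ang 1.272 r 47.8 push 14.21 radial on tool -1.22
-5.31 [545.8 220. ] shift [-3.4  3.4]
-5.41 [549.7 217.1] shift [-7.1  6.5]
-5.51 [553.2 213.8] shift [-11.1   9.2]
-5.61 [556.4 210.2] shift [-15.4  11.5]
-5.71 [559.2 206.3] shift [-19.8  13.3]
-5.81 [561.6 202.1] shift [-24.5  14.7]
-5.91 [563.6 197.7] shift [-29.2  15.6]
-6.01 [565.2 193.1] shift [-34.   16.1]
```

Request:
{"op": "jog_arm", "data": {
  "plan": [0.8, -3.4, 3.4, 0, 0]
}}

```text
time: 14.3
tool_pos: [536.7, 224.2, 160.4]
orientation: [0.618, 0.786, -0.005, -0.006]
ft_force: [-15.1, 5.9, -0.1]
grip_width: 17.1
finger_force: 61.3
```

Request:
{"op": "jog_arm", "data": {
  "plan": [0.8, -3.7, 3.1, 0, 0]
}}

```text
time: 14.42
tool_pos: [540.4, 222.5, 160.4]
orientation: [0.617, 0.787, -0.005, -0.006]
ft_force: [-14.9, 7.1, -0.7]
grip_width: 16.9
finger_force: 61.2
```

Run:
```python
from h import *
tang([537.0,224.],[0,0])
s=env.state(); print(s['time'],s['tool_pos'],s['ft_force']); tang(s['tool_pos'],s['ft_force'])
wind([549.7,217.1], [-5.408-.1*i for i in range(1,4)])
```

```text
ang 1.177 r 47.7 push 0.0 radial on tool 0.0
14.425 [540.41772049 222.45666413 160.39189935] [-14.9239119   7.0585464  -0.7275926]
ang 1.098 r 47.7 push 16.5 radial on tool -0.51
-5.51 [553.2 213.8] shift [-4.   2.6]
-5.61 [556.4 210.2] shift [-8.3  4.9]
-5.71 [559.2 206.3] shift [-12.7   6.8]
```

The push is 16.5 N, against about 10.5 N while slack. A fit of the rise puts the coupon about 0.64 rad past taut, a pull of about 40 N. I'll relax the hand and let go.

Request:
{"op": "jog_arm", "data": {
  "plan": [0.8, 4, -3.6, 0, 0, 0.8, 7, -7, 0, 0, 0.8, 7, -7, 0, 0]
}}

```text
time: 14.8
tool_pos: [539.8, 222.7, 160.6]
orientation: [0.62, 0.785, -0.002, -0.0]
ft_force: [-2.8, -2.5, -12.1]
grip_width: 17.2
finger_force: 59.8
```

Run:
```python
from h import *
s=env.state(); print(s['time'],s['tool_pos'],s['ft_force']); tang(s['tool_pos'],s['ft_force'])
```

```text
14.8 [539.7679664  222.66614312 160.57580285] [ -2.75679511  -2.52289592 -12.08525607]
ang 1.112 r 47.6 push 1.35 radial on tool -3.48
```

Request:
{"op": "jog_arm", "data": {
  "plan": [0.2, 0, 0, 0, 0, -0.3, 0, 0, 0, 0, -0.3, 0, 0, 0, 0, -0.3, 0, 0, -20, 0, -0.3, 0, 0, -60, 0, -0.3, 0, 0, -100, 0, -0.3, 0, 0, -100, 0, -0.3, 0, 0, -100, 0, -0.3, 0, 0, -100, 0]
}}

```text
time: 15.92
tool_pos: [540.4, 224.1, 260.6]
orientation: [0.619, 0.785, -0.001, -0.0]
ft_force: [-0.4, 0.2, 0.2]
grip_width: 55.2
finger_force: 0.0
```

Run:
```python
from h import *
snap('scene','s9'); s=env.state(); print(s['time'],s['tool_pos'],s['ft_force'],s['grip_width'])
b=cv2.imread('pics/s9.png')
cv2.imwrite('pics/s9c.png',cv2.resize(b[205:295,300:420],(800,600),interpolation=cv2.INTER_CUBIC))
```

```text
15.975 [540.45131383 224.11992962 260.58055787] [ 0.73651758  0.40861138 -0.77115845] 55.75688657422473
```

View pics/s9c.png

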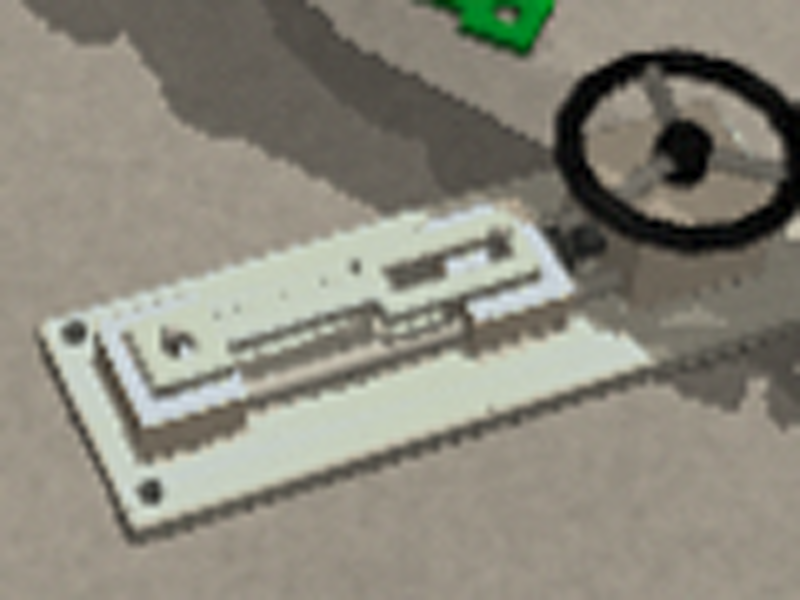

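The coupon lies flat with the fixed pin in its eye at (175,340). The moving pin has reached the far end of the slot at (500,243), so the coupon is taut. The hand is clear, so I'll hand the job in.

```bash
python3 -c "
from bench import job
print(job.close_job())"
```

```text
the job is handed in; nothing more can be done
None
```

The slotted coupon lies flat over both pins, wound to about 16.5 N at the handle (roughly 40 N pull, estimated from the push); the arm has let go, the other items were not touched, and the job is handed in, though no verdict was returned.

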